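# Raise the spice shelf to the top rung

## Robot

A 7-joint arm with a two-finger parallel gripper is mounted at the origin on the work surface. World frame = base frame: x ahead of the robot, y to its left, z up, the work surface at z = 0. Lengths are in m, angles in rad, forces in N, time in s.
With the tool pointing down it reaches from about 0.4 to 0.875 m from the base axis. Payload 4.4 kg.
Tool frame: the origin (TCP) lies between the finger pads; the fingertips stand 11 mm ahead of it and the grasp point (between the pads) lies 8 mm behind it; z points along the fingers, y is the line along which they close (so a half turn about z gives the same grasp; the last joint's range is limited). The gripper opens to 85 mm and grips with 20 to 120 N. Pads are 22 mm wide; open, the fingers measure 114 mm over their backs; the gripper's body (76 mm by 85 mm) begins 54 mm behind the grasp point. The pads swing forward as they close: fully open they stand 13 mm farther back than shut.
Start: joints at [1.063, 0.628, 0.038, 1.517, -0.027, 0.996, -0.02], TCP at [0.278, -0.588, 0.242] pointing down, gripper open.
Joint ranges: [-3.06, 3.06], [-0.37, 2.12], [-1.25, 1.32], [0.18, 2.47], [-1.1, 4.24], [0.23, 1.98], [-2.94, 2.94]. Speed limits (rad/s): [2.57, 2.57, 3.14, 3.14, 3.14, 3.14, 3.14].

## Interface

Orientations are given as a unit quaternion [x, y, z, w].
In Python, from rig import goto, move_l, move_joints, set_gripper, sleep, ik, sense, get_image, camera_info, MotionError, sign_off gives the robot as it stands. The module is installed in compiled form; this text tells all that it offers. Calls block until the motion is done:
- goto(position, orientation): joint-space move of the TCP to a pose.
- move_l(position, rot=None, speed=0.15, stop_force=None): straight line of the TCP; rot=None keeps the orientation; speed is the mean speed in m/s. With stop_force (N) it stops when the force on the tool has changed by that much, and returns True; else False.
- move_joints(angles): joint-space move.
- set_gripper(opening, strength=None): finger opening in m; strength is the grip in N (None keeps the last); returns when the fingers have stopped.
- sleep(seconds).
- ik(position, orientation): joint angles nearest the present ones, or None.
- sense(): the state.
- get_image(name): name is "side" or "top" or "wrist"; returns the picture (400x640x3 uint8, red, green, blue); there is no depth.
- camera_info(name): a dict with "fx", "fy", "cx", "cy" (pixels), "k1" (the pictures are not rectified: a ray, as slopes to the right and down, at radius r is drawn at 1 + k1 r^2 times it, then the intrinsics apply), "extrinsics" (4x4, takes a point from camera to world coordinates). Camera axes: x right, y down, z forward; pixel columns grow to the right and rows downward; lengths in m; the calibration is good to about 2 mm. A picture is of the moment at which its call begins: read the wrist's pose just before it. camera_info takes no time and is no camera call; for the wrist camera it gives the pose at the moment of the call.
A pose or a line that the arm cannot do raises MotionError and nothing moves.
- sign_off(): hands the job in; it is judged then, once.
The state is a dict: "time_s": time; "joints": joint angles; "joint_vel": joint speeds; "tau": joint torques, N m; "eef_pos": TCP position; "tcp_rot": TCP orientation; "wrist_force": force on the tool from outside, world axes, zero at the start; "wrist_torque": the same for the moment, N m; "width": finger opening in m; "grasp_force": force on a finger pad.
Only numpy, scipy, OpenCV 4.12 (cv2) and the standard library are available. Lean on these libraries where they do the work, as an engineer would, in place of code of your own. Each camera call takes 0.05 s, during which the arm holds its last target. There are 200 camera calls.

## Task

The spice shelf stands lowered on its ladder stand. Lift it by its bar handle until its gravity hook has swung past the top rung, easing off at the rubber end stops just above instead of forcing it, then lower it gently, without letting it fall, so that the hook sits on the top rung; press it down there with about 10 N to prove that it holds, and let go. Leave the other kitchen things where they stand.

Things in the scene. Friction and masses are not known exactly. Their poses are not given: they have to be found in the camera images.
- frame: Fixed ladder stand: wooden base 130 x 270 x 12 mm (x, y, z) with two upright steel rods 210 mm apart (y), 352 mm high, and a crossbar. Origin: on the worktop midway between the rods; z up; -x points out of its front, where the shelf hangs. Between the rods is clamped a dark steel rung panel 132 mm wide with two round level rungs, 10 mm thick, 60 mm apart.
- top_rung_mid (a point): Where the centre of the top rung (geom panel_c1) would be at the panel's mid setting, 170 mm above the worktop. The panel is really clamped up to 14 mm higher or lower; this is not measured. The lower rung is 60 mm below. Two fingers with rubber pads (end stops) jut forward at the panel's top, pad undersides 55 mm above the top rung's centre; all shift with the panel.
- end_stop_mid (a point): Middle between the end stops' pad undersides at the panel's mid setting, 36 mm in front of the rungs; the true place is up to 14 mm higher or lower. The rubber gives about 1 mm for each 5 to 9 N. More than 25 N between the shelf or hook and the rungs or end stops counts as damage. A seated hook gives about 1 mm for 20 N.
- shelf_handle (a point): Middle of the shelf's handle: a level steel bar 12 mm thick, 100 mm long along the frame's y, 150 mm in front of the rods (frame -x), on two end posts (10 mm thick, 92 mm apart, 82 mm of bar free). Bar centre 52 mm above the shelf board; 85 mm above the worktop when the shelf is down. The shelf (board 153 x 190 mm, 0.45 to 0.7 kg) slides vertically on the rods, friction about 1 N.
- hook_pivot (a point): Pivot of the counterweighted gravity hook, between two cheeks on the shelf, 36 mm in front of the rungs, at the handle bar's height. Its arm points back over the rung plane. Raising: a rung pushes the nose down (about 1 N); once the pivot is 37 mm above the rung's centre the nose clears and swings back level in 0.3 s. Lowered then, it hangs with the pivot 8 mm above the rung's centre.
- shelf (a joint): Height of the shelf above its lowest position, m. With the panel at mid setting: hangs on the lower rung at 0.033, on the top rung at 0.093; the hook has cleared the top rung at 0.122; the cheeks (top 12 mm above the pivot) touch the end stops at 0.128; all plus the panel's unknown -0.014 to +0.014. Lowered before the hook has cleared, it does not catch on the top rung.
- casserole: Cream casserole with lid and brass knob, 208 mm round, 151 mm high; origin under its centre. Bystander.
- oil_bottle: Red bottle, 56 mm round, 170 mm high; origin under its centre. Bystander.
- mill: Black pepper mill, 52 mm round, 165 mm high; origin under its centre. Bystander.
- timer: Grey egg-shaped kitchen timer, 58 mm round, 66 mm high; origin under its centre. Bystander.

How it is judged:
On the way, in this order (a step that is already met when the one before it is completed fails the run):
1. the shelf is lifted above any height at which the lower rung could hold it (70 mm up) (value of joint shelf above 0.07 m), for 0.1 s.
2. the hook sits on the top rung and is pressed down: more than 10 N, the shelf's own weight included, between hook and top rung (contact force between shelf and panel_c1 above 10 N), for 0.2 s.
At the end, for the whole second after the job is handed in: The shelf hangs at rest by its hook on the top rung (more than 2 N of its weight on that rung, more than 70 mm above its lowest position, slower than 10 mm/s), released (contact force between shelf and panel_c1 above 2 N and value of joint shelf above 0.07 m and velocity of joint shelf between -0.01 and 0.01 m/s); the robot touches nothing.
It fails at once if the shelf or its hook is rammed or dropped against the rungs or end stops (more than 25 N) (contact force between shelf and panel above 25 N).
It fails at once if a bystander is moved more than 30 mm (distance of any of casserole, oil_bottle, mill, timer from where it was at the start of the episode above 0.03 m).
It also fails if it takes over 48 s, if anything falls off the work surface, if the arm or the gripper's body presses on something with over 40 N, if the wrist force passes 120 N, or if a joint passes its speed limit or range.

## Working session

There is one attempt and no reset: what is moved stays moved. The work goes in short steps, each a Python script; the robot and the scene stay as the last script left them, time stands still between calls to the robot, and variables do not carry over. Pictures are saved under pics/ and viewed, at most 10 in all, crops included, and the job is handed in when it is done.

```bash
mkdir -p pics; python3 - <<'E'
from rig import *
import cv2
for n in ("side","top"):
    cv2.imwrite(f"pics/{n}0.png",get_image(n)[:,:,::-1]); c=camera_info(n); print(n,{k:(v if k!="extrinsics" else [list(map(lambda t:round(float(t),4),r)) for r in v]) for k,v in c.items()})
s=sense();print(s["eef_pos"],s["tcp_rot"],s["time_s"],s["wrist_force"])
E
```

```text
side {'fx': 402.0169283780083, 'fy': 402.0169283780083, 'cx': 323.9506011975874, 'cy': 198.04854564264002, 'k1': -0.07642549995632292, 'extrinsics': [[0.9978, -0.0558, 0.0351, 0.5517], [-0.0646, -0.7187, 0.6923, -0.5736], [-0.0134, -0.6931, -0.7207, 0.7839], [0.0, 0.0, 0.0, 1.0]]}
top {'fx': 454.7921849965762, 'fy': 454.7921849965762, 'cx': 325.3552476505157, 'cy': 202.77104039136793, 'k1': -0.11604340848295916, 'extrinsics': [[0.0986, -0.9742, 0.2031, 0.3656], [-0.9951, -0.0968, 0.0184, 0.0463], [0.0018, -0.204, -0.979, 1.2868], [0.0, 0.0, 0.0, 1.0]]}
[ 0.27772433 -0.58707702  0.24147768] [ 9.75697931e-01  2.19118224e-01 -2.01445520e-04 -8.43117159e-04] 0.1 [-0.33950321  0.04328275 -0.06845223]
```

View pics/top0.png

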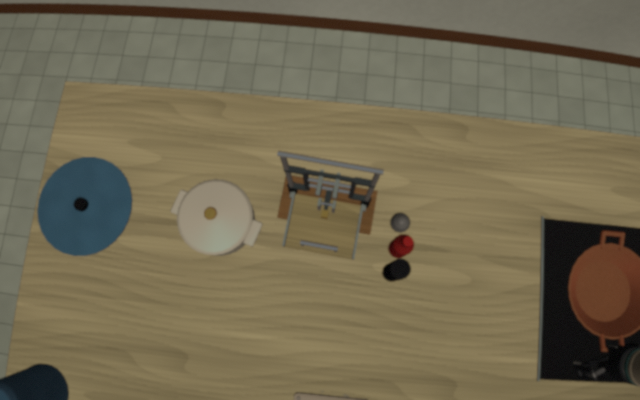

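View pics/side0.png

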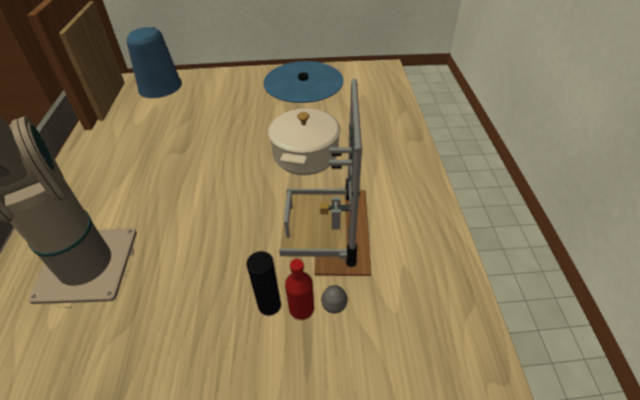

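Top view: handle bar at about (302,243)–(338,249), and the bystanders are clear of it: mill (397,270), bottle (402,245), timer (400,222), casserole (215,217). The side view shows the bar near (288,190)–(287,235). I'll zoom in to refine these.

```bash
python3 - <<'E'
import cv2,numpy as np
a=cv2.imread("pics/top0.png")[140:270,260:400]; b=cv2.imread("pics/side0.png")[140:280,255:385]
a=cv2.resize(a,(560,520),interpolation=cv2.INTER_CUBIC)
b=cv2.resize(b,(520,560),interpolation=cv2.INTER_CUBIC)
cv2.imwrite("pics/a.png",cv2.convertScaleAbs(a,alpha=1.6)); cv2.imwrite("pics/b.png",cv2.convertScaleAbs(b,alpha=1.4))
E
```

```text
(no output)
```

View pics/a.png

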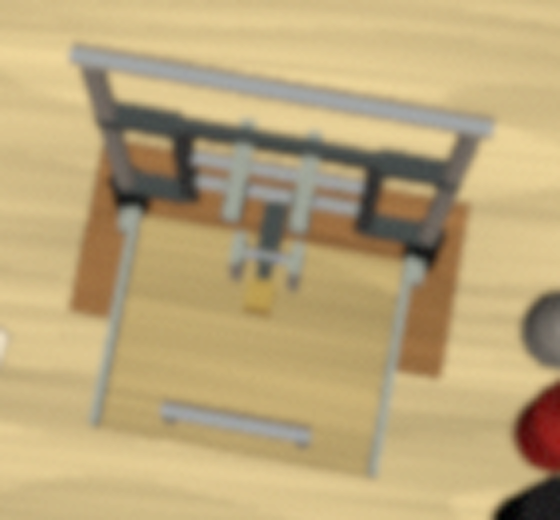

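View pics/b.png

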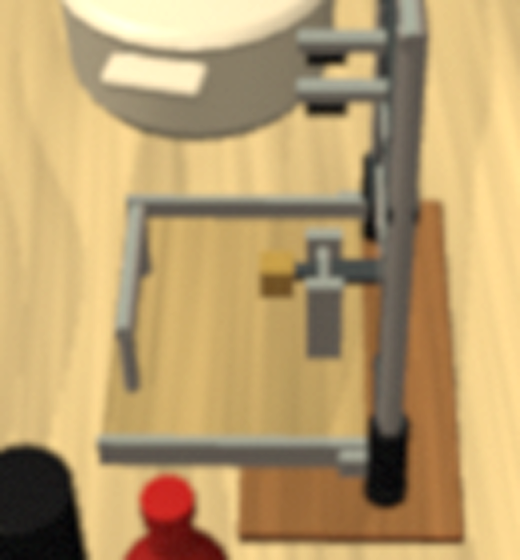

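```bash
cat > h.py <<'E'
import numpy as np, cv2
from rig import *
def ray(n,p):
    c=camera_info(n); K=np.array([[c["fx"],0,c["cx"]],[0,c["fy"],c["cy"]],[0,0,1.]])
    u=(np.array(p,float)-[c["cx"],c["cy"]])/[c["fx"],c["fy"]]; v=u.copy()
    for _ in range(20): v=u/(1+c["k1"]*(v@v))
    E=np.array(c["extrinsics"]); return E[:3,3],E[:3,:3]@[*v,1]
def atz(n,p,z):
    o,d=ray(n,p); return o+d*(z-o[2])/d[2]
def tri(p,q):
    (o,d),(a,b)=ray("top",p),ray("side",q)
    t=np.linalg.lstsq(np.c_[d,-b],a-o,rcond=None)[0]
    x,y=o+d*t[0],a+b*t[1]; return (x+y)/2,np.linalg.norm(x-y)
E
python3 - <<'E'
from h import *
np.set_printoptions(precision=4,suppress=True)
T=lambda x,y:(260+x/4-.4,140+y/4-.4)
S=lambda x,y:(255+x/4-.4,140+y/4-.4)
l,r=atz("top",T(163,409),.088),atz("top",T(309,435),.088)
print("bar top",l,r,np.linalg.norm(l-r),(l+r)/2, np.degrees(np.arctan2(*(r-l)[[1,0]])))
l,r=atz("side",S(137,206),.088),atz("side",S(124,330),.088)
print("bar side",l,r,np.linalg.norm(l-r),(l+r)/2)
l,r=atz("top",T(72,50),.352),atz("top",T(492,128),.352)
print("crossbar",l,r,np.linalg.norm(l-r),(l+r)/2,np.degrees(np.arctan2(*(r-l)[[1,0]])))
for k in((163,409),(137,206)),((309,435),(124,330)): print(tri(T(*k[0]),S(*k[1])))
E
```

```text
bar top [0.5026 0.1243 0.088 ] [0.495  0.0265 0.088 ] 0.09808980363735892 [0.4988 0.0754 0.088 ] -94.44713022635403
bar side [0.5015 0.125  0.088 ] [0.4936 0.0257 0.088 ] 0.09956483494305428 [0.4975 0.0754 0.088 ]
crossbar [0.6604 0.1773 0.352 ] [ 0.6394 -0.0511  0.352 ] 0.22932285516153067 [0.6499 0.0631 0.352 ] -95.26848006390378
(array([0.502 , 0.1241, 0.089 ]), np.float64(0.00100658419737202))
(array([0.4943, 0.0263, 0.0876]), np.float64(0.0015180275332304144))
```

```bash
cat >> h.py <<'E'
Y=np.radians(-4.9); H=np.array([.498,.0754,.085])
def quat(k=0):
    a=(Y+np.pi/2+k*np.pi)/2; return [np.cos(a),np.sin(a),0,0]
np.set_printoptions(precision=4,suppress=True)
E
python3 - <<'E'
from h import *
for k in(0,1): print(k,ik([*H[:2],.29],quat(k)),ik([*H[:2],.077],quat(k)),ik([*H[:2],.22],quat(k)))
k=min((0,1),key=lambda k:(lambda j:9 if j is None else abs(j[6]))(ik([*H[:2],.29],quat(k))))
print(k)
p=sense()["eef_pos"]; move_l([p[0],p[1],.30],speed=.2)
goto([*H[:2],.29],quat(k)); move_l([*H[:2],.16],speed=.15)
s=sense(); print(s["time_s"],s["eef_pos"],s["tcp_rot"],s["wrist_force"])
cv2.imwrite("pics/w1.png",get_image("wrist")[:,:,::-1])
E
```

```text
0 [ 0.0561  0.3793 -0.362   1.8484  0.1628  0.9427 -0.4639] [-0.1092  0.69   -0.1439  2.0534  0.2296  0.4129 -0.5169] [ 0.0196  0.4654 -0.3205  1.9385  0.2048  0.7689 -0.5025]
1 [ 0.4917  0.5403 -1.0576  1.8376  0.5325  1.0818  2.2883] [-0.549   0.7594  0.5296  2.0658 -0.7738  0.521  -2.6715] [ 0.4702  0.6541 -1.0593  1.9269  0.6922  0.9814  2.1392]
0
4.0333 [0.4986 0.0756 0.1606] [0.7367 0.6762 0.0006 0.0003] [-0.2796  0.2929 -0.2317]
```

View pics/w1.png

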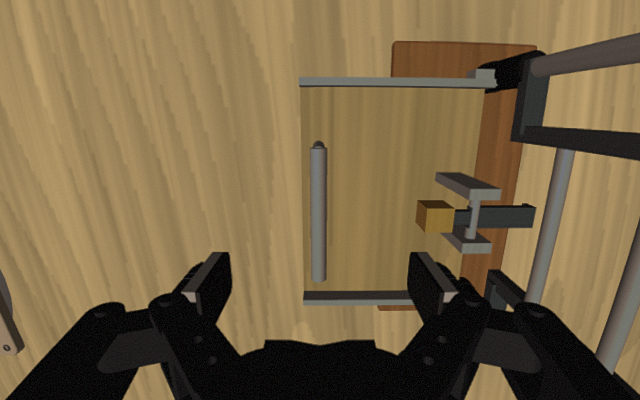

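The wrist view shows the bar at column 319, midway between the open fingers (about 225 and 412), with its ends at rows 145 and 280. The hook is at (480,215). I'll check this numerically, then descend and grip.

```bash
python3 - <<'E'
from h import *
l,r=atz("wrist",(319,147),.091),atz("wrist",(319,280),.091)
m=(l+r)/2; print(l,r,m)
assert np.linalg.norm((m-H)[:2])<.008
M=[*((m[:2]+H[:2])/2),.077]
print("stopped early:",move_l([M[0],M[1],.077],speed=.08,stop_force=6)); s0=sense(); print(s0["eef_pos"],s0["wrist_force"])
set_gripper(0,60)
s=sense(); print(s["time_s"],s["eef_pos"],s["width"],s["grasp_force"],s["wrist_force"])
E
```

```text
[0.5022 0.1274 0.091 ] [0.4939 0.0296 0.091 ] [0.498  0.0785 0.091 ]
stopped early: False
[0.4984 0.077  0.0774] [-0.1157  0.456  -0.3705]
5.9583 [0.4981 0.077  0.0772] 0.009985846415071864 58.41180145740509 [-0.0484 -0.3085  3.4236]
```

```bash
cat > lift.py <<'E'
from h import *
p=sense()["eef_pos"]; z0=p[2]
def to(h,v,f=None):
    st=move_l([p[0],p[1],z0+h],speed=v,stop_force=f); s=sense()
    print(st,"h=%.4f t=%.2f w=%.4f"%(s["eef_pos"][2]-z0,s["time_s"],s["width"]),s["wrist_force"]); return st,s
a=to(.03,.04,18)[0]
if not a: a=to(.100,.05,12)[0]
if not a:
    sleep(.3); print(sense()["wrist_force"])
    st,s=to(.152,.008,5)
    S=s["eef_pos"][2]-z0; sleep(.5); s=sense(); print(S,s["eef_pos"][2]-z0,s["wrist_force"])
    open("S.txt","w").write(f"{z0} {S} {p[0]} {p[1]}")
E
python3 lift.py
```

```text
False h=0.0300 t=6.87 w=0.0100 [ 1.3233 -0.3572 -4.5393]
False h=0.0999 t=8.42 w=0.0100 [ 1.4951  0.0516 -4.5443]
[ 0.9496 -0.2857 -5.579 ]
True h=0.1338 t=12.64 w=0.0100 [ 3.0814 -0.593  -3.8235]
0.1338177252121242 0.1332407849655573 [ 5.5606  1.1887 -2.7549]
```

```bash
python3 - <<'E'
from h import *
b=get_image("side")[40:240,240:400,::-1]
cv2.imwrite("pics/s2.png",cv2.convertScaleAbs(cv2.resize(b,(480,600),interpolation=cv2.INTER_CUBIC),alpha=1.3))
s=sense();print(s["eef_pos"],s["wrist_force"],s["wrist_torque"])
E
```

```text
[0.4979 0.0769 0.2104] [ 5.5823  1.5623 -4.5094] [ 0.3697 -1.0672  0.0557]
```

View pics/s2.png

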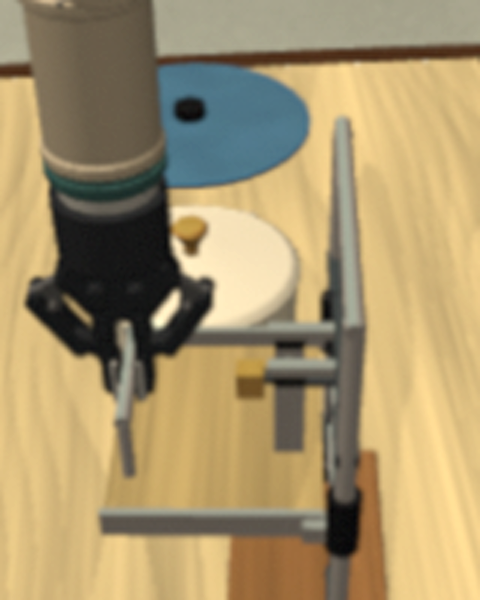

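The cheeks look close to the end-stop pads and the brass weight is roughly level, but most of the force change was sideways. I'll ease up in small steps and watch Fz.

```bash
python3 - <<'E'
from h import *
z0,S,x,y=map(float,open("S.txt").read().split())
for i in range(1,7):
    st=move_l([x,y,z0+S+.001*i],speed=.006,stop_force=6); sleep(.15); s=sense()
    print(st,s["eef_pos"],s["eef_pos"][2]-z0,s["wrist_force"],s["wrist_torque"],s["time_s"])
    if st or s["wrist_force"][2]<-11: break
E
```

```text
False [0.4979 0.0769 0.2116] 0.13440064638078558 [  5.3228   0.1872 -10.5419] [ 0.3588 -1.0341  0.0548] 13.9083
True [0.498  0.0769 0.2107] 0.13354661176029636 [ 0.9082  0.7925 -3.6542] [ 0.0265 -0.2816 -0.0423] 14.2667
```

The stops are felt at about h = 0.134, so the panel is about +6 mm. The hook cleared at about 0.128 and should hang at about 0.099. Now I'll lower it.

```bash
python3 - <<'E'
from h import *
z0,S,x,y=map(float,open("S.txt").read().split())
def to(h,v,f=None):
    st=move_l([x,y,z0+h],speed=v,stop_force=f); s=sense()
    print(st,"h=%.4f t=%.2f"%(s["eef_pos"][2]-z0,s["time_s"]),s["wrist_force"]); return st
sleep(.3)
if not to(.106,.02,9):
    sleep(.4); print(sense()["wrist_force"])
    to(.090,.005,12); 
    for _ in range(4): sleep(.15); s=sense(); print(s["eef_pos"][2]-z0,s["wrist_force"],s["time_s"])
E
```

```text
False h=0.1060 t=16.10 [-1.7713 -0.9193 -7.0923]
[-2.6156 -0.8191 -5.3702]
True h=0.0987 t=18.18 [ 0.2008 -0.5799  4.4336]
0.09874053375720736 [ 0.5812 -0.4186  6.2009] 18.3333
0.09872590036646718 [ 0.188  -0.0622  6.0804] 18.4833
0.09872999285674074 [-0.1631 -0.7942  5.5892] 18.6333
0.0987554097883417 [-0.4198 -0.6159  6.8047] 18.7833
```

The hook sat at h = 0.0987, as predicted, with about 11.5 N on the rung. I'll press a little more for margin, then release.

```bash
python3 - <<'E'
from h import *
z0,S,x,y=map(float,open("S.txt").read().split())
def show(t): s=sense(); print(t,s["eef_pos"][2]-z0,s["wrist_force"],s["width"],s["time_s"]); return s
f=lambda: np.mean([(sleep(.03),sense()["wrist_force"][2])[1] for _ in range(6)])
zc=sense()["eef_pos"][2]
for i in range(1,12):
    move_l([x,y,zc-.0003*i],speed=.004,stop_force=6); F=f(); print(i,F)
    if F>9.5: break
sleep(.4); show("pressed")
move_l([x,y,sense()["eef_pos"][2]+.0007],speed=.004); print("eased",f())
E
```

```text
1 5.366647691627051
2 7.24103386263938
3 8.937619938360692
4 10.951762080607901
pressed 0.09843818890546178 [-3.3854 -1.447  11.4785] 0.010074987810607592 21.7917
eased 0.5709070974783642
```

```bash
python3 - <<'E'
from h import *
z0,S,x,y=map(float,open("S.txt").read().split())
set_gripper(.07); s=sense(); print(s["width"],s["wrist_force"],s["time_s"])
print(move_l([x,y,s["eef_pos"][2]+.1],speed=.08,stop_force=6)); sleep(.5)
s=sense(); print(s["eef_pos"],s["wrist_force"],s["time_s"])
b=get_image("side")[40:240,240:400,::-1]
cv2.imwrite("pics/s3.png",cv2.convertScaleAbs(cv2.resize(b,(480,600),interpolation=cv2.INTER_CUBIC),alpha=1.3))
E
```

```text
0.07014620390727619 [ 0.0343 -0.4135  0.2179] 23.1333
False
[0.4981 0.077  0.2763] [-0.5716 -0.5835  0.4712] 25.0333
```

View pics/s3.png

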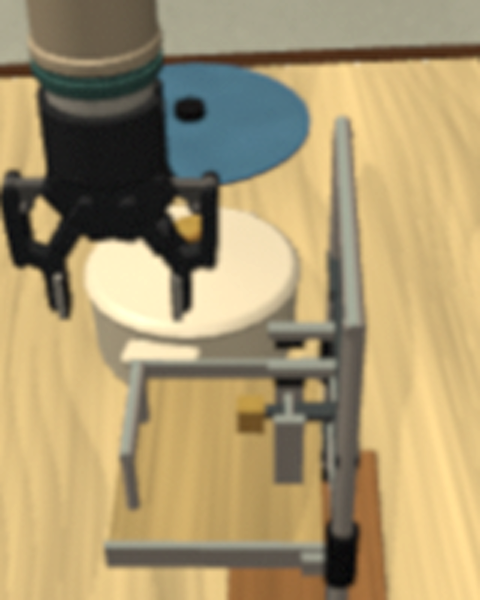

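The shelf hangs raised with the hook level on the top rung at (315,410). The gripper is clear above the bar at (130,430).

```bash
python3 -c "
from rig import *
print(sign_off())"
```

```text
the job is handed in; nothing more can be done
None
```

The shelf hangs by its hook on the top rung, about 99 mm up; I pressed it there with about 11 N plus its own weight (roughly 16 N on the rung), released it, and handed the job in at about 25 s (verdict not shown).

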